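# Unpin the flute cradle's end stop

## Robot

A 7-joint arm with a two-finger parallel gripper is mounted at the origin on the work surface. World frame = base frame: x ahead of the robot, y to its left, z up, the work surface at z = 0. Lengths are in m, angles in rad, forces in N, time in s.
With the tool pointing down it reaches from about 0.35 to 0.9 m from the base axis. Payload 7.2 kg.
Tool frame: the origin (TCP) lies on the front face of the gripper's body, between the roots of the fingers; the fingertips stand 80 mm ahead of it and the grasp point (between the pads) lies 61 mm ahead of it; z points along the fingers, x is the direction in which the jaws open and shut, and the axes are right-handed (so a half turn about z gives the same grasp; the last joint's range is limited). The gripper opens to 88 mm and grips with 3 to 60 N. Pads are 20 mm wide; open, the fingers measure 115 mm over their backs; the gripper's body (75 mm by 178 mm) begins 61 mm behind the grasp point.
Start: joints at [1.058, 0.411, -0.013, 1.596, 0.006, 1.134, -0.082], TCP at [0.269, -0.564, 0.303] pointing down, gripper open.
Joint ranges: [-2.95, 2.95], [-0.29, 1.99], [-1.47, 1.44], [0.14, 2.54], [-1.03, 4.17], [0.13, 1.85], [-2.86, 2.86]. Speed limits (rad/s): [2.39, 2.39, 3.01, 3.01, 3.14, 3.14, 3.14].

## Interface

Orientations are given as a 3x3 rotation matrix whose columns are the frame's x, y, z axes.
In Python, from workcell import manip gives the robot as it stands. The module is installed in compiled form; this text tells all that it offers. Calls block until the motion is done:
- manip.goto(position, orientation): joint-space move of the TCP to a pose.
- manip.move_linear(position, velocity=0.15, frame=None, max_force=None): straight line of the TCP; frame=None keeps the orientation; velocity is the mean speed in m/s. With max_force (N) it stops when the force on the tool has changed by that much, and returns True; else False.
- manip.move_j(angles): joint-space move.
- manip.ungrasp() and manip.close_gripper(strength=None): open the fingers fully, or close them until they stop; strength is the grip in N (None keeps the last).
- manip.wait(seconds).
- manip.solve_ik(position, orientation): joint angles nearest the present ones, or None.
- manip.read_camera(name): name is "scene" or "side" or "wrist"; returns a dict with "color" (480x640x3 uint8, red, green, blue), "K" (3x3 intrinsics, pixels), "dist_coeffs" ([k1, k2, p1, p2, k3] as OpenCV has them; the pictures are not rectified), "rvec" (rotation vector, rad) and "tvec" (3), from world to camera coordinates, as OpenCV has them. Camera axes: x right, y down, z forward; pixel columns grow to the right and rows downward; lengths in m; the calibration is good to about 2 mm. A picture is of the moment at which its call begins. There is no depth.
A pose or a line that the arm cannot do raises manip.PlanningError and nothing moves.
- manip.hand_in(): hands the job in, once; it reports no verdict.
Trained networks look in a picture, given as the dict that the camera call returned (one of the last four; its "shot" number tells which), for a name from the list of things; names that differ only in an ending like _2 or _b are one class to them, and where a whole thing is asked for, a point or a joint stands for the part that bears it (a point fixed in the world has none). Each returns a list of dicts, best first, with "score" (0 to 1); they miss things now and then, are a little off and sometimes report something else, mostly with a low value. They report only what shows in the picture. A call takes as long as a camera call. They do not tell look-alikes from the thing itself.
- manip.search_frame(picture, label): "bbox" ([left, top, width, height] in pixels, round what is visible of it).
Readings, each from a call of its own:
- manip.get_clock(): time.
- manip.get_q(): joint angles.
- manip.get_qd(): joint speeds.
- manip.get_tau(): joint torques, N m.
- manip.get_ee_pos(): TCP position.
- manip.get_eef_rot(): TCP orientation.
- manip.get_force(): force on the tool from outside, world axes, zero at the start.
- manip.get_torque(): the same for the moment, N m.
- manip.get_gripper_width(): finger opening in m.
Only numpy, scipy, OpenCV 4.12 (cv2) and the standard library are available. Lean on these libraries where they do the work, as an engineer would, in place of code of your own. Each camera call takes 0.05 s, during which the arm holds its last target.

## Task

Draw the yellow-handled locking pin straight up out of the bamboo cradle and park it in the notch at the side of the green rack: slide its groove all the way into the notch, let it hang upright with its brass flange resting on the plate, and let go of it. Then slide the freed red stop all the way back, away from the bamboo, and leave it there. Leave the bamboo lying in its cradle and do not disturb the glue bottle.

Things in the scene. Friction and masses are not known exactly. Their poses are not given: they have to be found in the camera images.
- jig: Wooden flute-blank cradle, fixed: base board 290 x 100 x 20 mm, long side along its x axis. Origin at the centre of the board's underside, z up. A dark lock block (44 x 50 mm, top 60 mm above the bench) stands at its -x end, centred at x = -105 mm, y = 0. Towards its +x end the bamboo lies in two V blocks against an end board 75 mm high.
- jig_bore (a point): Centre of the lock block's vertical bore (18 mm wide, 40 mm deep) at the block's top face, 60 mm above the bench. The pin stands in it at the start, through the stop's tongue, and locks the stop.
- pin: Locking pin, round, 120 mm long, about 0.16 kg. Origin at the centre of its shank's foot, z up the pin. Steel shank 16 mm diameter, z 0 to 50 mm; steel collar 30 mm dia., 50 to 55; groove 10 mm dia., 55 to 71; brass flange 32 mm dia., 71 to 76; yellow handle 24 mm dia., 76 to 120. Starts loose and upright in the bore, collar on the tongue, origin 22 mm above the bench; clear when raised 52 mm.
- pin_flange (a point): Centre of the underside of the pin's brass flange, 71 mm above the pin's foot along its axis; axes as the pin's.
- rack: Parking rack, fixed: wooden foot 90 x 90 mm, a back board at its +x side, and a level green plate 6 mm thick, top 116 mm above the bench, from x = -38 to +35 mm, y = -40 to +40. Origin at the centre of the foot's underside. One notch at y = 0, open to -x: 14 mm wide, straight from x = -25 to its inner end at x = -3 mm, flaring to 30 mm at the mouth.
- rack_seat (a point): Where the centre of the flange's underside lies when the pin is parked fully home: on the plate's top, 8 mm to -x of the rack's origin. Axes as the rack's. Only the pin's groove fits the notch, entering sideways along the rack's +x: collar below the plate, flange above it.
- stop (a joint): Position of the red end stop along the cradle, m: 0 as pinned, next to the bamboo's end; 0.045 all the way back (towards the cradle's -x). It slides with about 2 N of friction and stays where it is left.
- stop_knob (a point): Centre of the top of the stop's black upright knob (22 mm diameter, 38 mm tall, top 110 mm above the bench), on the red block (24 mm along the cradle's x, 60 mm along y, top at 72 mm). An aluminium tongue 36 mm wide, top also at 72 mm, runs from the block over the lock block. Axes as the cradle's.
- blank: Bamboo blank, 36 mm diameter, 140 mm long, lying loose in the cradle's V blocks along the cradle's x. Origin at its middle, on its axis, 50 mm above the bench. To be left there.
- caddy: Plywood tool caddy, 100 x 120 mm, handles up to 125 mm high, fixed. Origin at the centre of its underside. In the way at most.
- glue: White glue bottle, 52 mm diameter, 130 mm tall, loose; origin at the centre of its underside. To be left alone.
Not all that is in view belongs to the job. Leave any blue or purple look-alike of the pin alone.

How it is judged:
On the way, in this order (a step that is already met when the one before it is completed fails the run):
1. the pin is drawn up out of the bore and the tongue (z of pin in the frame of jig above 0.073 m), for 0.1 s.
2. the pin hangs parked in the rack's notch, let go (x of pin_flange in the frame of rack_seat between -0.012 and 0.005 m and y of pin_flange in the frame of rack_seat between -0.006 and 0.006 m and z of pin_flange in the frame of rack_seat between -0.004 and 0.003 m and angle between pin's own z axis and vertical below 0.15 rad and contact force between the fingers and pin below 0.3 N), for 0.2 s.
3. the stop is slid all the way back (value of joint stop above 0.038 m), for 0.1 s.
At the end, for the whole second after the job is handed in: The pin hangs at rest in the rack's notch: its flange's underside on the plate (3 to 4 mm), no more than 12 mm short of the notch's home position, 6 mm sideways, tilted less than 0.15 rad. The stop is at least 38 mm back of its 45 mm. The bamboo lies in its cradle within 15 mm of where it began (x of pin_flange in the frame of rack_seat between -0.012 and 0.005 m and y of pin_flange in the frame of rack_seat between -0.006 and 0.006 m and z of pin_flange in the frame of rack_seat between -0.004 and 0.003 m and angle between pin's own z axis and vertical below 0.15 rad and linear speed of pin below 0.02 m/s and value of joint stop above 0.038 m and distance of blank from where it was at the start of the episode below 0.015 m); the robot touches nothing.
It fails at once if the bamboo is knocked out of its cradle (distance of blank from where it was at the start of the episode above 0.03 m).
It fails at once if the glue bottle is disturbed (distance of glue from where it was at the start of the episode above 0.03 m).
It also fails if it takes over 53 s, if anything falls off the work surface, if the arm or the gripper's body presses on something with over 40 N, if the wrist force passes 120 N, or if a joint passes its speed limit or range.

## Working session

There is one attempt and no reset: what is moved stays moved. The work goes in short steps, each a Python script; the robot and the scene stay as the last script left them, time stands still between calls to the robot, and variables do not carry over. Pictures are saved under pics/ and viewed, and the job is handed in when it is done.

```bash
mkdir -p pics; python3 - <<'E'
from workcell import manip as m
import cv2
for n in ["scene","side","wrist"]:
    p=m.read_camera(n); cv2.imwrite(f"pics/{n}0.png",p["color"][:,:,::-1])
    print(n,p["K"].tolist(),p["dist_coeffs"],p["rvec"],p["tvec"],p["shot"])
    for l in ["pin","jig","rack","stop_knob","glue","caddy"]:
        print(l,[(d["bbox"],round(d["score"],2)) for d in m.search_frame(p,l)][:4])
print(m.get_clock())
E
```

```text
scene [[453.42752259708493, 0.0, 327.1802581025351], [0.0, 453.42752259708493, 238.93766335773566], [0.0, 0.0, 1.0]] [-0.05416331  0.          0.          0.          0.        ] [ 2.06470845  0.92514333 -0.45429303] [-0.42764068 -0.14335965  1.30455177] 1
pin [([221.1, 268.5, 19.8, 53.1], 0.94), ([260.1, 211.0, 12.3, 52.4], 0.75), ([268.0, 236.0, 19.1, 35.4], 0.64), ([247.9, 262.8, 149.0, 88.6], 0.36)]
jig [([251.7, 261.8, 143.7, 93.7], 0.83)]
rack [([139.8, 288.5, 69.5, 86.0], 0.57), ([368.4, 193.9, 58.2, 65.2], 0.24)]
stop_knob [([263.1, 264.9, 58.0, 40.7], 0.64)]
glue [([392.8, 138.8, 24.6, 47.1], 0.76)]
caddy [([368.1, 192.4, 60.1, 66.6], 0.79)]
side [[556.698150025946, 0.0, 318.6286720368246], [0.0, 556.698150025946, 237.29931911416404], [0.0, 0.0, 1.0]] [0.00140271 0.         0.         0.         0.        ] [ 2.32409954 -0.25503681  0.10051923] [-0.49309894  0.22769391  1.27588975] 2
pin [([274.3, 265.4, 22.0, 38.3], 0.88), ([338.6, 309.6, 16.7, 39.5], 0.85), ([325.4, 269.4, 13.7, 24.4], 0.75)]
jig [([307.4, 245.1, 121.9, 89.0], 0.92)]
rack [([323.8, 344.4, 61.7, 82.0], 0.87), ([323.0, 263.2, 50.3, 41.1], 0.74), ([307.0, 242.2, 122.9, 92.1], 0.46)]
stop_knob [([320.8, 264.5, 51.1, 38.3], 0.88)]
glue [([232.3, 140.1, 24.6, 41.7], 0.59), ([317.8, 264.8, 56.5, 35.3], 0.52)]
caddy [([292.2, 176.6, 52.8, 62.0], 0.77), ([236.2, 140.0, 18.3, 43.5], 0.52)]
wrist [[405.4866597191076, 0.0, 319.75105813787013], [0.0, 405.4866597191076, 246.27626617261333], [0.0, 0.0, 1.0]] [0.01520934 0.         0.         0.         0.        ] [-2.4464914   1.54484778  0.22019317] [-0.62552783 -0.03390676  0.39082378] 3
pin []
jig []
rack []
stop_knob []
glue []
caddy []
1.05
```

View pics/scene0.png

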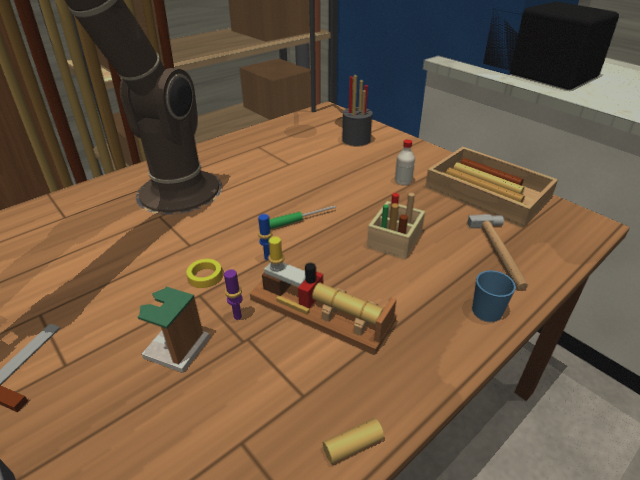

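View pics/side0.png

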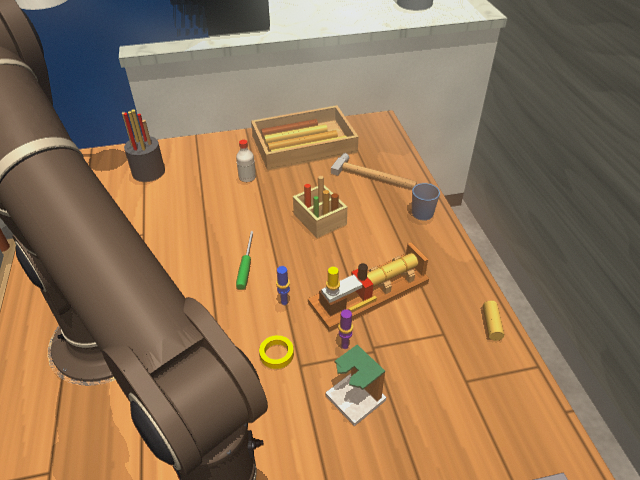

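```bash
python3 - <<'E'
import cv2
a=cv2.imread('pics/scene0.png');b=cv2.imread('pics/side0.png')
cv2.imwrite('pics/c1.png',cv2.resize(a[190:390,130:400],None,fx=2.9,fy=2.9,interpolation=cv2.INTER_CUBIC))
cv2.imwrite('pics/c2.png',cv2.resize(b[240:440,250:440],None,fx=3,fy=3,interpolation=cv2.INTER_CUBIC))
E
```

```text
(no output)
```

View pics/c1.png

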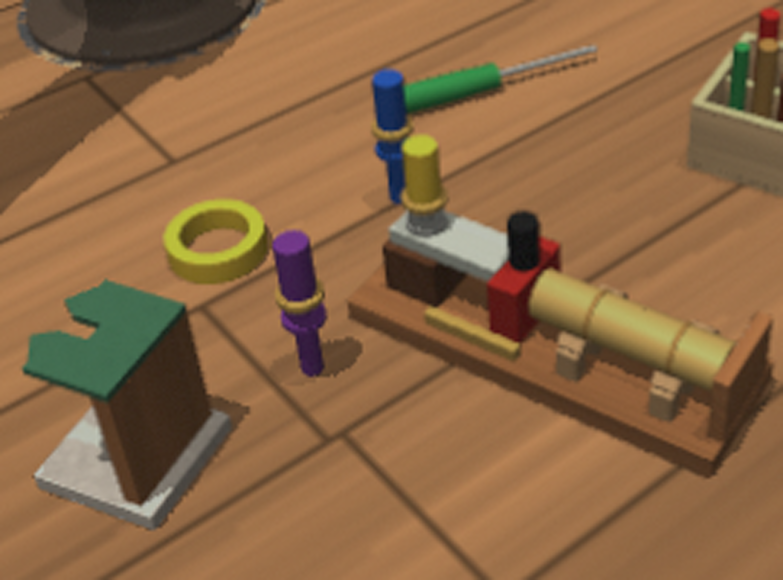

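View pics/c2.png

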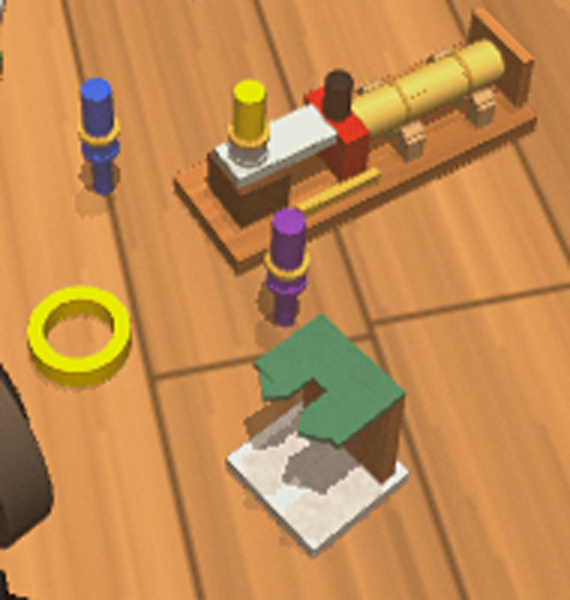

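```bash
python3 - <<'E'
import cv2,numpy as np
a=cv2.imread('pics/scene0.png');b=cv2.imread('pics/side0.png')
f=lambda im,x,y,w,h:cv2.resize(im[y:y+h,x:x+w],None,fx=8,fy=8,interpolation=cv2.INTER_CUBIC)
cv2.imwrite('pics/r1.png',np.hstack([f(a,135,282,50,75)]+[f(b,325,340,50,75)]))
E
```

```text
(no output)
```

View pics/r1.png

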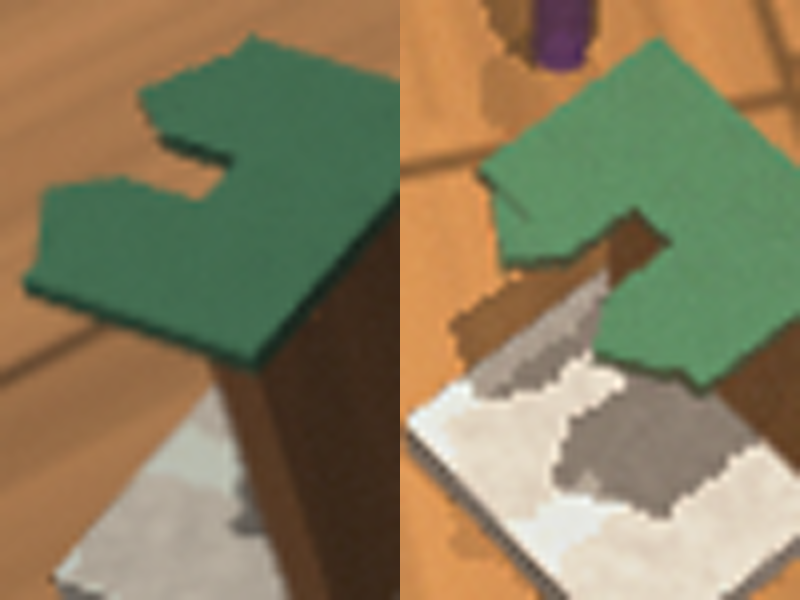

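```bash
cat > fit.py <<'E'
import numpy as np,cv2
from scipy.optimize import least_squares
import pickle
K1=np.array([[453.4275,0,327.1803],[0,453.4275,238.9377],[0,0,1]]);D1=np.array([-.05416331,0,0,0,0]);R1=(np.array([2.06470845,.92514333,-.45429303]),np.array([-.42764068,-.14335965,1.30455177]))
K2=np.array([[556.69815,0,318.62867],[0,556.69815,237.29932],[0,0,1]]);D2=np.array([.00140271,0,0,0,0]);R2=(np.array([2.32409954,-.25503681,.10051923]),np.array([-.49309894,.22769391,1.27588975]))
def proj(c,P):
    P=np.asarray(P,float).reshape(-1,1,3)
    K,D,R=((K1,D1,R1),(K2,D2,R2))[c]
    return cv2.projectPoints(P,R[0],R[1],K,D)[0][:,0]
def T(p,L):
    c,s=np.cos(p[2]),np.sin(p[2]); L=np.asarray(L)/1000
    return np.c_[p[0]+c*L[:,0]-s*L[:,1],p[1]+s*L[:,0]+c*L[:,1],L[:,2]]
def c1(x,y):return (x/2.9+130,y/2.9+190)
def c2(x,y):return (x/3+250,y/3+240)
def r1(x,y):return (x/8+135,y/8+282)
def r2(x,y):return ((x-400)/8+325,y/8+340)
def fit(obs):
    L=[o[1] for o in obs]
    def res(p):
        W=T(p,L); return np.concatenate([proj(o[0],W[i])[0]-np.array(o[2])+0.0 for i,o in enumerate(obs)])
    best=min((least_squares(res,[.5,-.3,a],loss='soft_l1') for a in np.arange(-3,3.1,1)),key=lambda r:r.cost)
    print(best.x,best.cost); print(np.round(best.fun.reshape(-1,2),1).tolist()); return best.x
jig=fit([(0,(145,-50,0),c1(712,472)),(0,(-145,-50,20),c1(350,300)),(0,(-105,0,142),c1(421,146)),
 (1,(-145,-50,20),c2(237,262)),(1,(-145,50,20),c2(175,183)),(1,(145,-50,20),c2(535,122)),(1,(-105,0,142),c2(250,92))])
rack=fit([(0,(-3,7,116),r1(232,155)),(0,(-3,-7,116),r1(200,200)),(0,(35,-40,116),r1(258,358)),(0,(35,40,116),c1(187,303)),
 (0,(-45,-45,0),c1(37,485)),(0,(45,-45,0),c1(155,525)),
 (1,(-3,7,116),r2(632,210)),(1,(-3,-7,116),r2(668,242)),(1,(35,40,116),r2(657,38)),(1,(35,-40,116),c2(404,393)),(1,(-45,-45,0),c2(315,555))])
if __name__=="__main__":
    print('pin',T(jig,[(-105,0,0)]),'seat',T(rack,[(-8,0,116)]))
    a=cv2.imread('pics/scene0.png');b=cv2.imread('pics/side0.png')
    S=5
    def draw(im,c,off,w,h):
        o=cv2.resize(im[off[1]:off[1]+h,off[0]:off[0]+w],None,fx=S,fy=S,interpolation=cv2.INTER_CUBIC)
        def line(P,col):
            q=((proj(c,P)-off+.5)*S).astype(int); cv2.polylines(o,[q.reshape(-1,1,2)],False,col,1)
        R=lambda x0,x1,y0,y1,z:[(x0,y0,z),(x1,y0,z),(x1,y1,z),(x0,y1,z),(x0,y0,z)]
        line(T(jig,R(-145,145,-50,50,0)),(255,255,0));line(T(jig,R(-145,145,-50,50,20)),(255,255,0));line(T(jig,R(-127,-83,-25,25,60)),(0,255,255))
        t=np.linspace(0,6.3,30)
        for r,z in((12,142),(16,98),(16,93)):line(T(jig,np.c_[-105+r*np.cos(t),r*np.sin(t),z+0*t]),(255,0,255))
        line(T(rack,[(35,-40,116),(35,40,116)]),(0,0,255));line(T(rack,[(-25,-7,116),(-3,-7,116),(-3,7,116),(-25,7,116)]),(0,0,255))
        line(T(rack,R(-45,45,-45,45,0)),(0,0,255));line(T(rack,[(0,0,116),(-80,0,116)]),(255,255,255))
        return o
    cv2.imwrite('pics/o1.png',draw(a,0,np.array([135,235]),160,120)); cv2.imwrite('pics/o2.png',draw(b,1,np.array([300,250]),120,110)[:600]); cv2.imwrite('pics/o3.png',draw(b,1,np.array([310,330]),100,110))
E
python3 fit.py
```

```text
[ 0.62905785 -0.00626042  0.34055619] 9.955448117595996
[[0.2, 1.2], [-2.8, -0.0], [-1.8, -0.8], [1.0, -0.2], [-1.0, -2.6], [0.3, -4.1], [0.1, -0.6]]
[ 0.52315729 -0.27498251  0.48427377] 7.355799819511603
[[0.4, -0.4], [-0.5, -0.6], [-1.1, -0.9], [-1.0, -0.5], [-0.3, 1.1], [-0.1, 2.1], [0.3, -1.7], [0.7, -0.9], [-0.1, -1.4], [0.7, -1.4], [-0.7, 0.8]]
pin [[ 0.5300881  -0.04133161  0.        ]] seat [[ 0.51607719 -0.27870703  0.116     ]]
```

View pics/o1.png

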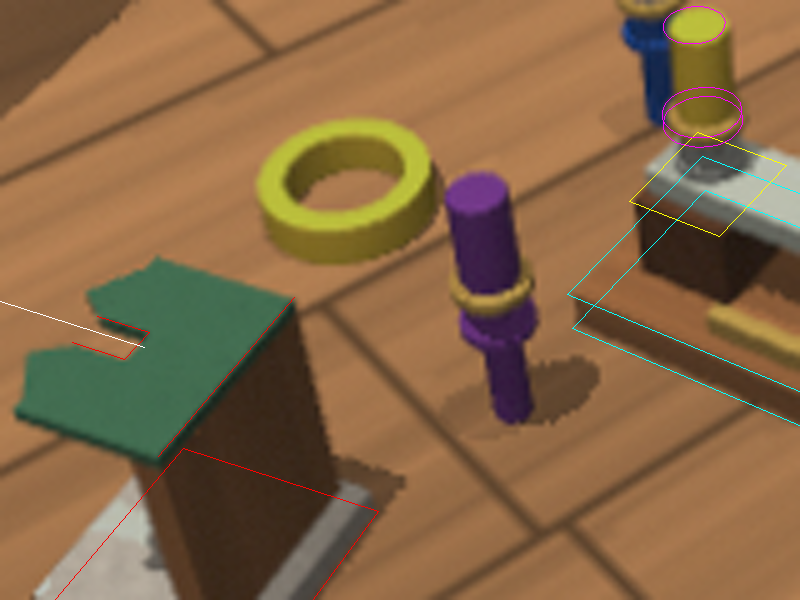

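View pics/o2.png

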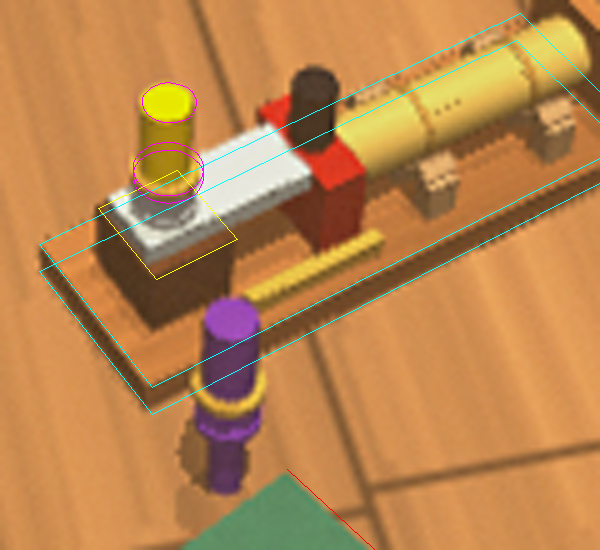

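View pics/o3.png

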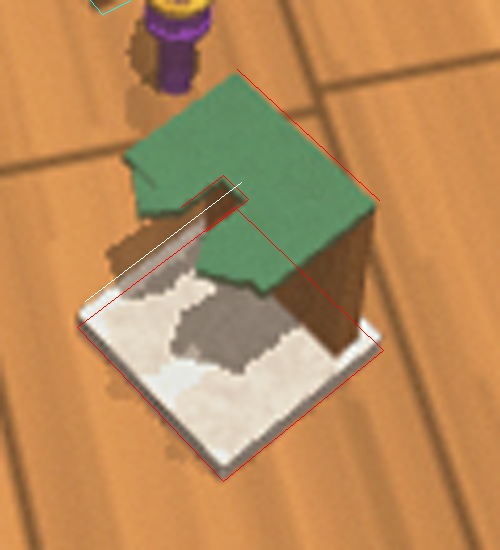

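```bash
python3 - <<'E'
from workcell import manip as m
import cv2,numpy as np
R,t=m.get_eef_rot(),np.array(m.get_ee_pos()); p=m.read_camera("wrist")
Rc=cv2.Rodrigues(p["rvec"])[0]; C=-Rc.T@p["tvec"]
print(R,t,"cam in tcp",R.T@(C-t),"\ncam axes in tcp",R.T@Rc.T)
th=0.4
for yaw in (0.34,0.4,-1.2,0.34+np.pi):
    c,s=np.cos(yaw),np.sin(yaw); Rt=np.array([[c,s,0],[s,-c,0],[0,0,-1.]])
    for P in ((.53,-.04,.3),(.52,-.2,.3),(.63,.0,.3)): 
        q=m.solve_ik(np.array(P),Rt); print(yaw,P,None if q is None else np.round(q,2))
E
```

```text
[[ 4.30301879e-01 -9.02685046e-01  3.33232960e-05]
 [-9.02685043e-01 -4.30301880e-01 -6.73339227e-05]
 [ 7.51204021e-05 -1.10652742e-06 -9.99999997e-01]] [ 0.26891565 -0.56419291  0.30267173] cam in tcp [ 0.00044079 -0.07658886 -0.08220904] 
cam axes in tcp [[ 9.99999879e-01 -4.83211641e-04  9.28495680e-05]
 [ 4.37910708e-04  9.60031594e-01  2.79891312e-01]
 [-2.24385259e-04 -2.79891238e-01  9.60031689e-01]]
0.34 (0.53, -0.04, 0.3) [ 0.51  0.33 -0.65  1.79  0.22  1.1   0.12]
0.34 (0.52, -0.2, 0.3) [ 0.66  0.34 -0.49  1.74  0.18  1.1   0.46]
0.34 (0.63, 0.0, 0.3) [ 0.41  0.52 -0.71  1.55  0.35  1.2  -0.02]
0.4 (0.53, -0.04, 0.3) [ 0.52  0.33 -0.66  1.79  0.22  1.1   0.18]
0.4 (0.52, -0.2, 0.3) [ 0.67  0.34 -0.5   1.74  0.18  1.1   0.52]
0.4 (0.63, 0.0, 0.3) [ 0.42  0.52 -0.72  1.55  0.36  1.21  0.03]
-1.2 (0.53, -0.04, 0.3) [ 0.33  0.29 -0.42  1.8   0.13  1.08 -1.34]
-1.2 (0.52, -0.2, 0.3) [ 0.43  0.31 -0.19  1.76  0.06  1.08 -0.98]
-1.2 (0.63, 0.0, 0.3) [ 0.22  0.46 -0.42  1.56  0.2   1.16 -1.44]
3.481592653589793 (0.53, -0.04, 0.3) [-0.92  0.5   1.27  1.88 -0.53  1.16 -2.27]
3.481592653589793 (0.52, -0.2, 0.3) [ 0.24  0.3   0.06  1.77 -0.02  1.07 -2.5 ]
3.481592653589793 (0.63, 0.0, 0.3) [-0.83  0.73  1.25  1.64 -0.71  1.31 -2.26]
```

```bash
python3 - <<'E'
from workcell import manip as m
import cv2,numpy as np,pickle
yaw=-1.15
c,s=np.cos(yaw),np.sin(yaw); Rt=np.array([[c,s,0],[s,-c,0],[0,0,-1.]])
m.goto(np.array([.55,-.15,.40]),Rt); m.wait(.2)
p=m.read_camera("wrist"); cv2.imwrite("pics/w1.png",p["color"][:,:,::-1]); pickle.dump(p,open("w1.pkl","wb"))
for l in ["pin","rack","stop_knob"]:
    print(l,[(d["bbox"],round(d["score"],2)) for d in m.search_frame(p,l)][:4])
print(m.get_clock(),m.get_ee_pos())
E
```

```text
pin [([96.1, 233.3, 68.2, 47.7], 0.79), ([177.5, 164.6, 46.5, 37.0], 0.7), ([290.7, 203.1, 33.7, 41.5], 0.61)]
rack [([360.2, 217.5, 110.3, 110.1], 0.92)]
stop_knob [([180.0, 74.0, 68.4, 125.7], 0.87)]
3.35 [ 0.54992412 -0.15027042  0.39994394]
```

View pics/w1.png

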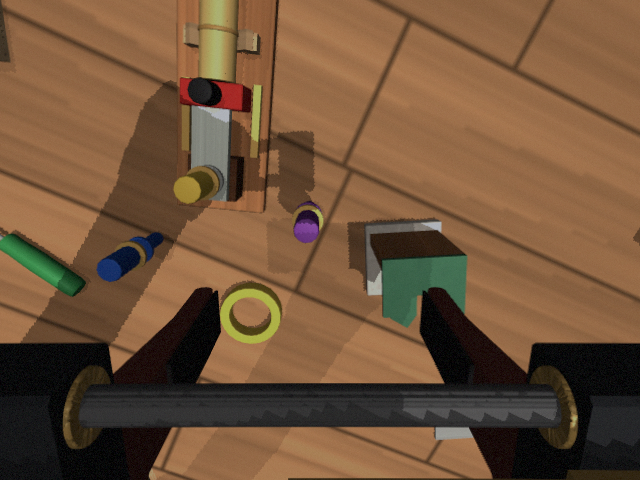

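```bash
python3 - <<'E'
import cv2,numpy as np
a=cv2.imread('pics/w1.png')
f=lambda x,y,w,h,s:cv2.resize(a[y:y+h,x:x+w],None,fx=s,fy=s,interpolation=cv2.INTER_CUBIC)
cv2.imwrite('pics/w1a.png',f(165,70,120,150,4));cv2.imwrite('pics/w1b.png',f(345,210,140,130,4.5))
E
```

```text
(no output)
```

View pics/w1a.png

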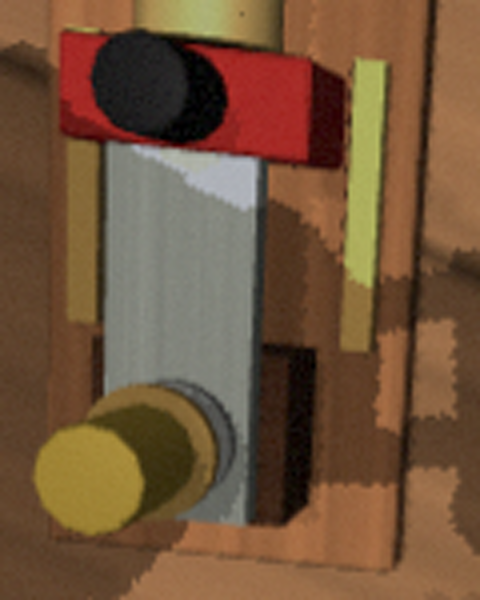

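View pics/w1b.png

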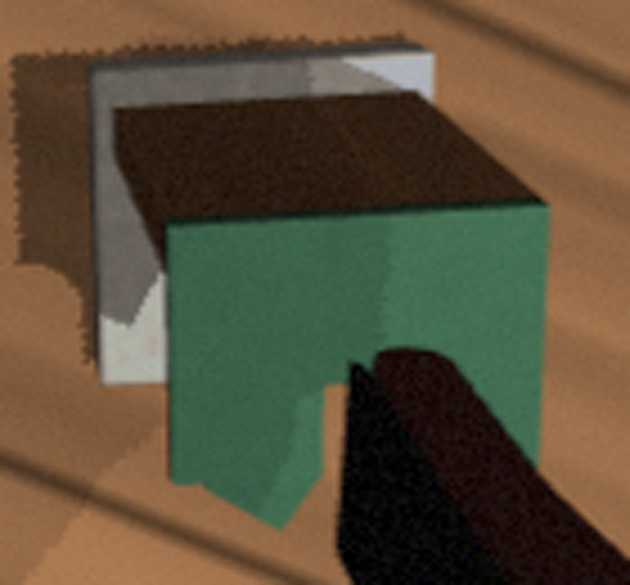

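```bash
cat > fit2.py <<'E'
import numpy as np,cv2,pickle
from scipy.optimize import least_squares
p=pickle.load(open('w1.pkl','rb'))
def proj(P): return cv2.projectPoints(np.asarray(P,float).reshape(-1,1,3),p['rvec'],p['tvec'],p['K'],p['dist_coeffs'])[0][:,0]
def T(q,L):
    c,s=np.cos(q[2]),np.sin(q[2]); L=np.asarray(L,float)/1000
    return np.c_[q[0]+c*L[:,0]-s*L[:,1],q[1]+s*L[:,0]+c*L[:,1],L[:,2]]
a=lambda x,y:((x+.5)/4-.5+165,(y+.5)/4-.5+70)
b=lambda x,y:((x+.5)/4.5-.5+345,(y+.5)/4.5-.5+210)
JO=np.array([a(393,570),a(52,540),a(88,478),a(140,83),a(62,32),a(62,134),a(308,58),a(308,162)])
def Jm(v): k=v[3]*1000; return T(v,[(-145,-50,20),(-145,50,20),(-105,0,142),(k,0,110),(k+12,30,72),(k-12,30,72),(k+12,-30,72),(k-12,-30,72)])
RO=np.array([b(168,222),b(548,205),b(327,388),b(90,67),b(433,52),b(103,383)])
def Rm(v): h=v[3]*1000; return T(v,[(35,40,116),(35,-40,116),(-3,7,116),(45,45,h),(45,-45,h),(-45,45,h)])
def go(M,O,x0):
    r=least_squares(lambda v:(proj(M(v))-O).ravel(),x0,x_scale=[.01,.01,.1,.01]); print(np.round(r.x,4)); print(np.round(r.fun.reshape(-1,2),1).tolist()); return r.x
J=go(Jm,JO,[.629,-.006,.34,-.03]);R=go(Rm,RO,[.523,-.275,.484,.01])
print('bore',T(J,[(-105,0,60)]),'knob',T(J,[(J[3]*1000,0,110)]),'seat',T(R,[(-8,0,116)]))
E
python3 fit2.py
```

```text
[ 0.6293 -0.0059  0.3214 -0.0246]
[[0.8, 0.4], [-1.0, -0.5], [0.7, 0.1], [-0.2, -0.0], [-1.3, -0.8], [-1.2, 0.8], [1.5, -0.4], [0.5, 0.5]]
[ 0.5215 -0.2748  0.4767  0.0123]
[[0.2, 0.9], [0.6, 0.0], [-0.6, -0.8], [0.3, 0.3], [0.2, -0.7], [-0.7, 0.2]]
bore [[ 0.52970524 -0.03902983  0.06      ]] knob [[ 0.60595071 -0.01364174  0.11      ]] seat [[ 0.51435499 -0.27844352  0.116     ]]
```

```bash
cat >> fit2.py <<'E'
def back(u,v,z):
    n=cv2.undistortPoints(np.array([[[u,v]]],float),p['K'],p['dist_coeffs'])[0,0]
    Rc=cv2.Rodrigues(p['rvec'])[0];C=-Rc.T@p['tvec'];d=Rc.T@np.array([n[0],n[1],1]);return C+d*(z-C[2])/d[2]
for n,(u,v),z in(('blue foot',(159,238),0),('blue top',(107,267),.12),('purple top',(306,231),.12),('handle',a(88,478),.142)):
    P=back(u,v,z);c,s=np.cos(J[2]),np.sin(J[2]);d=P[:2]-J[:2];print(n,P,'jig',c*d[0]+s*d[1],-s*d[0]+c*d[1])
E
python3 fit2.py|tail -4
```

```text
blue foot [0.42084697 0.00720142 0.        ] jig -0.19367742915711447 0.07825448777914593
blue top [0.42358033 0.01127359 0.12      ] jig -0.18979756215302773 0.08125456524827067
purple top [ 0.53168004 -0.14565376  0.12      ] jig -0.13681145189200214 -0.1017870009002795
handle [ 0.52952289 -0.03843568  0.142     ] jig -0.10498529961406713 0.000621330451352476
```

```bash
cat > h.py <<'E'
from workcell import manip as m
import cv2,numpy as np,pickle
def Rt(yaw):
    c,s=np.cos(yaw),np.sin(yaw); return np.array([[c,s,0],[s,-c,0],[0,0,-1.]])
def snap(n,cam="wrist"):
    p=m.read_camera(cam); cv2.imwrite(f"pics/{n}.png",p["color"][:,:,::-1]); pickle.dump(p,open(n+".pkl","wb")); return p
def st(): print(round(m.get_clock(),2),np.round(m.get_ee_pos(),4),np.round(m.get_force(),1),round(m.get_gripper_width(),4))
E
python3 - <<'E'
from h import *
m.goto(np.array([.5297,-.0395,.26]),Rt(.325-np.pi/2)); snap('g1'); st()
E
```

```text
4.15 [ 0.5309 -0.0408  0.2614] [ 0.1 -0.   0.4] 0.0875
```

View pics/g1.png

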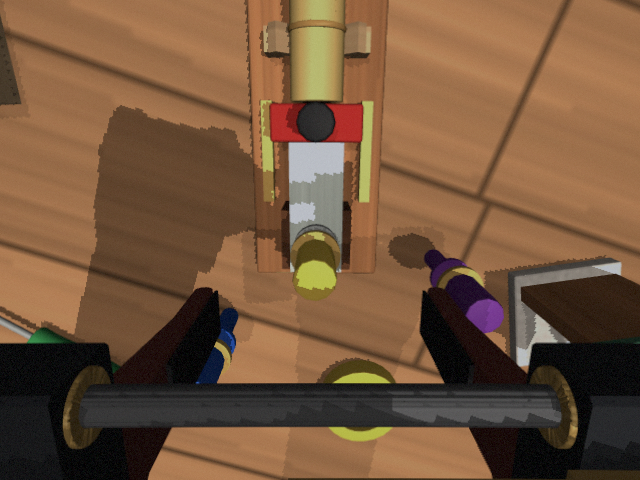

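```bash
python3 - <<'E'
import pickle,cv2,numpy as np
p=pickle.load(open('g1.pkl','rb'))
def back(u,v,z):
    n=cv2.undistortPoints(np.array([[[u,v]]],float),p['K'],p['dist_coeffs'])[0,0]
    Rc=cv2.Rodrigues(p['rvec'])[0];C=-Rc.T@p['tvec'];d=Rc.T@np.array([n[0],n[1],1]);return C+d*(z-C[2])/d[2]
print(back(316,280,.142),back(316,121,.11))
a=cv2.imread('pics/g1.png');cv2.imwrite('pics/g1c.png',cv2.resize(a[90:310,250:390],None,fx=2.7,fy=2.7))
E
```

```text
[ 0.52971149 -0.03922035  0.142     ] [ 0.60643388 -0.01339528  0.11      ]
```

View pics/g1c.png

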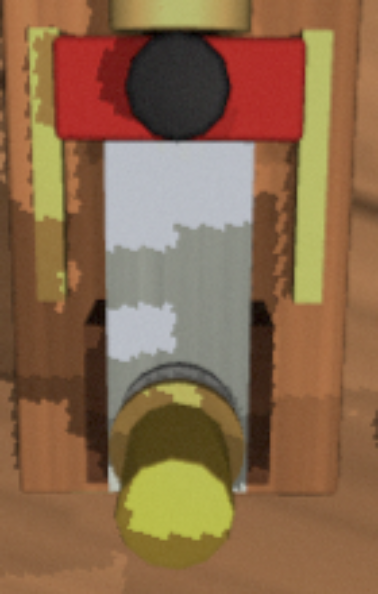

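The candidates in the scene view are the yellow-handled pin (275,250), the blue look-alike (265,235), the purple one (233,295) and the yellow ring (205,272). The crop shows the yellow handle and brass flange standing in the lock block through the tongue, so this is the pin. I'll grasp it.

```bash
python3 - <<'E'
from h import *
R=Rt(.325-np.pi/2)
print(m.move_linear(np.array([.5298,-.0395,.182]),velocity=.08,frame=R,max_force=8)); st()
m.close_gripper(25); st(); 
print(m.move_linear(np.array([.5298,-.0395,.182+.115]),velocity=.1,frame=R,max_force=20)); st(); snap('l1')
E
```

```text
False
5.28 [ 0.5301 -0.0395  0.1825] [0.4 0.3 0.3] 0.0878
6.28 [ 0.5297 -0.0391  0.1821] [-0.4  1.4  1.6] 0.0238
False
7.58 [ 0.5295 -0.0396  0.2963] [-0.1  0.2 -2.6] 0.0236
```

View pics/l1.png

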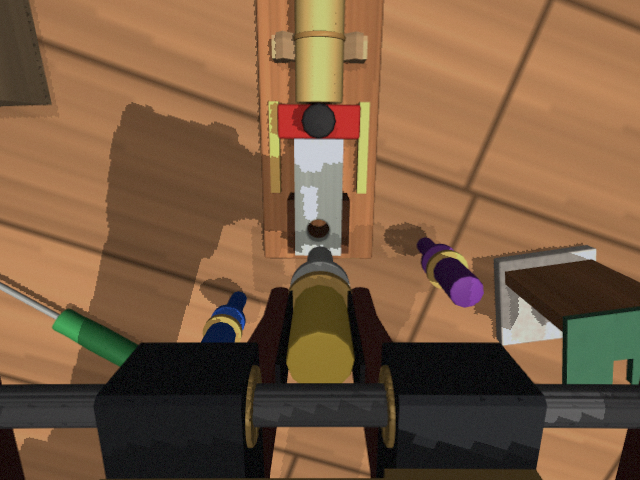

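```bash
python3 - <<'E'
from h import *
y=.48;u=np.array([np.cos(y),np.sin(y),0]);R=Rt(y-np.pi/2)
s=np.array([.5148,-.2785,0])
m.goto(s-.07*u+[0,0,.29],R); m.move_linear(s-.07*u+[0,0,.21],velocity=.12,frame=R); m.wait(.3);st(); snap('a1'); snap('a1s','side'); snap('a1c','scene')
E
```

```text
9.83 [ 0.4529 -0.311   0.2105] [ 0.6  0.8 -2.4] 0.0237
```

View pics/a1.png

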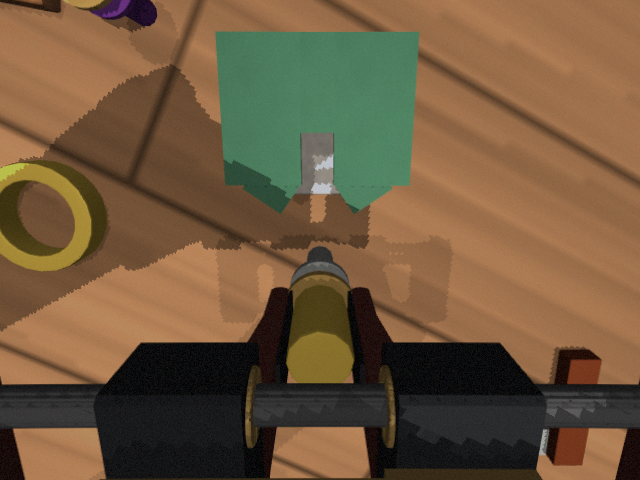

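```bash
python3 - <<'E'
import cv2,numpy as np
a=cv2.imread('pics/a1s.png');b=cv2.imread('pics/a1c.png')
f=lambda a,x,y,w,h,s:cv2.resize(a[y:y+h,x:x+w],None,fx=s,fy=s,interpolation=cv2.INTER_CUBIC)
cv2.imwrite('pics/a1x.png',np.hstack([f(a,290,310,130,130,3),f(b,100,250,130,130,3)]))
E
```

```text
(no output)
```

View pics/a1x.png

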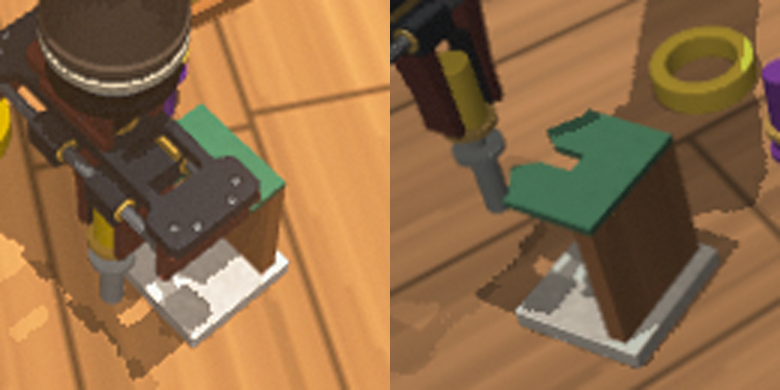

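```bash
python3 - <<'E'
import pickle,cv2,numpy as np
from scipy.optimize import least_squares
p=pickle.load(open('a1.pkl','rb'))
proj=lambda P:cv2.projectPoints(P.reshape(-1,1,3),p['rvec'],p['tvec'],p['K'],p['dist_coeffs'])[0][:,0]
L=np.array([(35,40),(35,-40),(-3,7),(-3,-7),(-25,7),(-25,-7)])/1000.
O=np.array([(217,32),(419,32),(302,133),(334,133),(301.5,184),(334,184)])
def W(q):
    c,s=np.cos(q[2]),np.sin(q[2]);return np.c_[q[0]+c*L[:,0]-s*L[:,1],q[1]+s*L[:,0]+c*L[:,1],np.full(len(L),.116)]
r=least_squares(lambda q:(proj(W(q))-O)[:].ravel(),[.5215,-.275,.48]);q=r.x;c,s=np.cos(q[2]),np.sin(q[2])
print(q,np.round(r.fun.reshape(-1,2),1).tolist(),'seat',q[0]-.008*c,q[1]-.008*s)
# pin axis in this camera: project predicted pin axis at TCP
t=np.array([.4529,-.311]); print(proj(np.array([[t[0],t[1],.05],[t[0],t[1],.10],[t[0],t[1],.17]])))
d=t-q[:2];print('tcp in rack',c*d[0]+s*d[1],-s*d[0]+c*d[1])
a=cv2.imread('pics/a1.png');cv2.imwrite('pics/a1z.png',cv2.resize(a[20:280,210:430],None,fx=2.3,fy=2.3,interpolation=cv2.INTER_CUBIC))
E
```

```text
[ 0.52174553 -0.27491761  0.4782742 ] [[-1.2, -0.7], [1.0, -0.4], [-0.8, -0.4], [0.6, -0.4], [0.3, 1.2], [0.0, 1.2]] seat 0.5146432030475828 -0.27859959113198063
[[318.83231784 255.24725433]
 [318.72962843 284.769577  ]
 [318.46590172 360.40171188]]
tcp in rack -0.07772724564742224 -0.00034760870802811455
```

View pics/a1z.png

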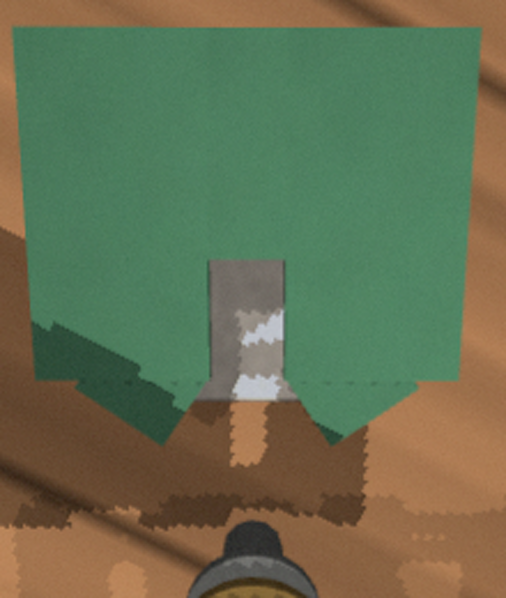

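```bash
python3 - <<'E'
from h import *
y=.4783;u=np.array([np.cos(y),np.sin(y),0]);v=np.array([-np.sin(y),np.cos(y),0]);R=Rt(y-np.pi/2)
s=np.array([.51464,-.2786,.21])
print(m.move_linear(s-.0015*u,velocity=.05,frame=R,max_force=8)); st(); d=np.array(m.get_ee_pos())-s;print(d@u,d@v)
snap('b1');snap('b1c','scene')
E
python3 - <<'E'
import cv2,numpy as np
a=cv2.imread('pics/b1.png');b=cv2.imread('pics/b1c.png')
f=lambda a,x,y,w,h,s:cv2.resize(a[y:y+h,x:x+w],None,fx=s,fy=s,interpolation=cv2.INTER_CUBIC)
cv2.imwrite('pics/b1x.png',np.hstack([f(a,170,140,300,260,1.5),f(b,120,250,110,130,3)]))
E
```

```text
False
11.5 [ 0.513  -0.2796  0.21  ] [-0.8  0.3 -2.2] 0.0236
-0.0018814102633690996 -0.00011827127597979218
```

View pics/b1x.png

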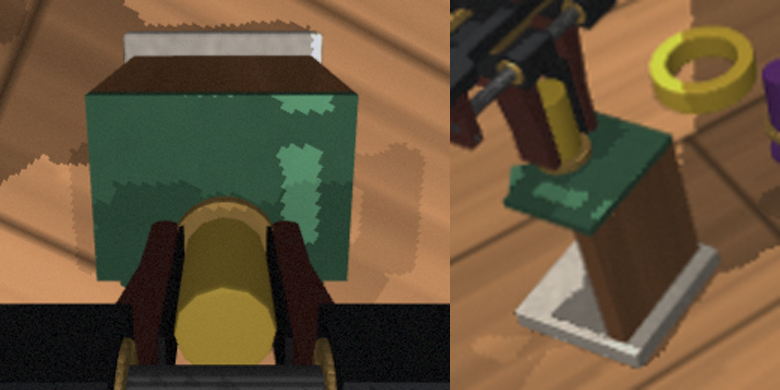

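```bash
python3 - <<'E'
from h import *
y=.4783;u=np.array([np.cos(y),np.sin(y),0]);R=Rt(y-np.pi/2)
s=np.array([.51464,-.2786,.21])
print(m.move_linear(s+.001*u,velocity=.02,frame=R,max_force=5)); st()
e=np.array(m.get_ee_pos())
t=e-.0005*u;t[2]=.203
print(m.move_linear(t,velocity=.02,frame=R,max_force=4)); st()
m.ungrasp(); st()
t=np.array(m.get_ee_pos());t[2]=.31
print(m.move_linear(t,velocity=.12,frame=R)); st()
t=t-.02*u
snap('d1');snap('d1c','scene');snap('d1s','side')
E
python3 - <<'E'
import cv2,numpy as np
a=cv2.imread('pics/d1.png');b=cv2.imread('pics/d1c.png');c=cv2.imread('pics/d1s.png')
f=lambda a,x,y,w,h,s:cv2.resize(a[y:y+h,x:x+w],None,fx=s,fy=s,interpolation=cv2.INTER_CUBIC)
cv2.imwrite('pics/d1x.png',np.hstack([f(a,170,140,260,260,1),f(b,130,260,87,87,3)[:260,:260],f(c,310,320,87,87,3)[:260,:260]]))
E
```

```text
False
11.88 [ 0.5154 -0.2784  0.21  ] [-0.3 -0.8 -1.8] 0.0233
True
12.2 [ 0.5152 -0.2785  0.2049] [-0.6  0.4  4.8] 0.0235
13.28 [ 0.5144 -0.2786  0.2042] [-0.1  0.5  0.6] 0.0879
False
14.32 [ 0.5141 -0.2784  0.3092] [ 0.3  0.1 -0.9] 0.0881
```

View pics/d1x.png

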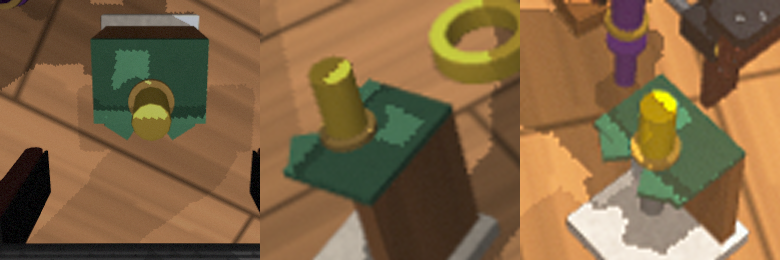

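```bash
python3 - <<'E'
from h import *
y=.325;u=np.array([np.cos(y),np.sin(y),0]);R=Rt(y-np.pi/2)
k=np.array([.6062,-.0135,0])
m.goto(k+[0,0,.25],R); m.wait(.1); st()
print(m.move_linear(k+[0,0,.157],velocity=.1,frame=R,max_force=6)); st()
m.close_gripper(10); st()
e=k+[0,0,.157]
print(m.move_linear(e-.046*u,velocity=.04,frame=R,max_force=14)); st(); print((np.array(m.get_ee_pos())-e)@u)
m.ungrasp(); t=np.array(m.get_ee_pos()); t[2]=.30
print(m.move_linear(t,velocity=.15,frame=R)); st()
snap('e1');snap('e1c','scene');snap('e1s','side')
E
```

```text
15.68 [ 0.6063 -0.0157  0.2503] [-0.  -0.2  1.2] 0.088
False
16.76 [ 0.6066 -0.0134  0.1577] [-0.8  0.2  0.4] 0.0878
17.78 [ 0.606  -0.0128  0.157 ] [-2.1  3.6  1. ] 0.0216
False
19.08 [ 0.563 -0.027  0.157] [ 2.7  7.5 -5. ] 0.0217
-0.04520862470977539
False
21.29 [ 0.5621 -0.0282  0.2991] [-0.3 -0.1  0.3] 0.0876
```

View pics/e1.png

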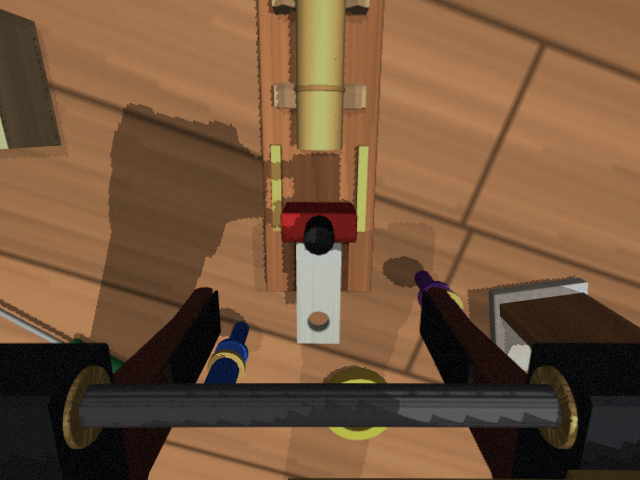

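View pics/e1c.png

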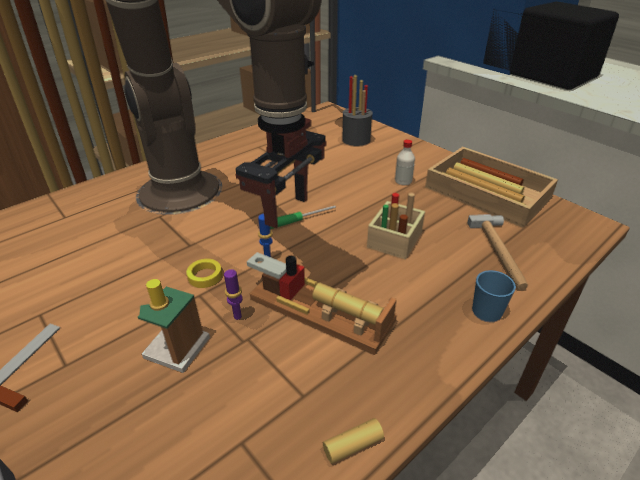

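```bash
python3 - <<'E'
import pickle,cv2,numpy as np
def back(f,u,v,z):
    p=pickle.load(open(f,'rb'))
    n=cv2.undistortPoints(np.array([[[u,v]]],float),p['K'],p['dist_coeffs'])[0,0]
    Rc=cv2.Rodrigues(p['rvec'])[0];C=-Rc.T@p['tvec'];d=Rc.T@np.array([n[0],n[1],1]);return C+d*(z-C[2])/d[2]
k=back('e1.pkl',319,239,.11);print(k,np.linalg.norm(k[:2]-[.6064,-.0134]))
print(back('d1.pkl',321,262,.165),'handle top at rack, seat .5146,-.2786')
from h import *
m.hand_in(); print(m.get_clock())
E
```

```text
[ 0.56453031 -0.02727703  0.11      ] 0.04410943797643242
[ 0.5152692  -0.27898352  0.165     ] handle top at rack, seat .5146,-.2786
the job is handed in; nothing more can be done
the job is handed in; nothing more can be done
```

The job is done and handed in: the pin is parked in the rack, the stop is slid back, and the robot was clear of everything at about 21 s of the 53 s allowed.

**What I did:** I gripped the yellow-handled pin and drew it straight up. I slid its groove into the green rack's notch and lowered it until the brass flange touched the plate, then let go. I then gripped the knob of the red stop, slid the stop back, released it and raised the arm.

**Last checks:**
- **Pin:** the pictures show it upright with its flange on the plate. Its handle top measured about 1 mm from the notch's home position. I last looked at it closely just before moving the stop; the final scene picture still shows it hanging there.
- **Stop:** it moved about 44 mm by camera and 45 mm by arm travel, against the 38 mm needed.
- **Bamboo and glue bottle:** both look unmoved in the final pictures, but I did not measure them.

No check failed. The first fit of the cradle from the two fixed cameras was about 2 mm off the wrist camera's, so I used the wrist camera's values.

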